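Set the spice mill one click coarser and start it

TASK

With a fingertip, turn the big knurled grind dial on top of the spice mill clockwise (seen from above) until it clicks into the next notch, and no further; then push the round start button beside it all the way down and let it spring back up. Nothing is to be picked up or shifted: touch only these controls with the fingertips, leave the mill standing where it is and do not disturb the mortar, jar, saucer and spoon around it, and finish clear of everything.

Things in the scene. Friction and masses are not known exactly. Their poses are not given: they have to be found in the camera images.
- mill: white electric spice mill, a low loose box 170 (own x) by 300 (own y) by 90 mm high, flat deck, 3.8 kg. Origin: centre of underside; z up; front (steel catch drawer, three grind dots) faces own -x. On the deck: dial at own (0, -85) mm, start button at own (-45, 18) mm, round glass hopper with steel lid (radius 48 mm, top 56 mm above the deck) at own (0, 92) mm
- dial_top (a point): centre of the dial's flat level top, on its vertical axis, 114 mm above the counter, 24 mm above the deck. Black disc, 100 mm across, ridges 2 mm proud round the rim; too wide to grip. It turns with a fingertip pressed on its top 30 to 40 mm from the centre with about 5 to 15 N and drawn round the axis
- grind_dial (a joint): dial angle, rad, growing clockwise seen from above. Sprung notches at 0 (start), 0.6 (next) and 1.2. Let go beyond 0.3 it snaps on to 0.6, beyond 0.9 to 1.2. Needs under 0.1 N m. The white line on its top points from the centre at the smallest of three dots on the deck at 0, the middle-sized dot (squarely to the mill's front, own -x) at 0.6, the largest at 1.2
- start_button_top (a point): centre of the top of the start button, a grey round push button of 28 mm diameter in a steel housing on the deck, between the dial and the hopper, towards the front. Its top is 22 mm above the deck, 112 mm above the counter. It is pressed straight down
- start_button (a joint): travel of the start button, m: 0 up, 0.006 fully down; sprung, fully down takes 5 N; it comes back up when let go
- mortar: squat grey stone mortar, 148 mm wide, 100 mm high, its pestle leaning inside and standing out to about 160 mm above the foot, on the 45 mm thick chopping block to the left of the mill; origin: centre of its underside. Leave alone
- jar: lever-top glass jar, 72 mm wide, about 106 mm high, on the chopping block; origin: centre of its underside. Leave alone
- saucer: white porcelain saucer, 130 mm wide, 18 mm high, on the counter to the right of the mill; origin: centre of its underside. Leave alone
- spoon: steel tasting spoon, 170 mm long, lying on the counter to the right of the mill. Leave alone

How it is judged:
By the outcome, as a careful person would: the job done as asked, in the order asked, and still so for the second after the job is handed in, with the robot touching nothing.
It also fails if it takes over 42 s, if anything falls off the work surface, if the arm or the gripper's body presses on something with over 40 N, if the wrist force passes 120 N, or if a joint passes its speed limit or range.

ROBOT

A 6-joint arm with a two-finger parallel gripper is mounted at the origin on the work surface. World frame = base frame: x ahead of the robot, y to its left, z up, the work surface at z = 0. Lengths are in mm, angles in rad, forces in N, time in s.
With the tool pointing down it reaches from about 350 to 950 mm from the base axis. Payload 17.4 kg.
Tool frame: the origin (TCP) lies on the centre line of the jaws, within the pads' length; the fingertips stand 8 mm ahead of it and the grasp point (between the pads) lies 11 mm behind it; y points along the fingers, z is the direction in which the jaws open and shut, and the axes are right-handed (so a half turn about y gives the same grasp; the last joint's range is limited). The gripper opens to 93 mm and grips with 3 to 60 N. Pads are 15 mm wide; open, the fingers measure 128 mm over their backs; the gripper's body (75 mm by 188 mm) begins 65 mm behind the grasp point.
Start: joints at [-1.314, 0.116, 1.442, -0, 1.584, -0.038], TCP at [196.111, -645.889, 226.646] pointing down, gripper open.
Joint ranges: [-2.83, 2.83], [-0.83, 2.19], [0.07, 2.5], [-1.14, 4.28], [0.01, 3], [-2.97, 2.97]. Speed limits (rad/s): [1.89, 1.89, 2.22, 3.14, 3.14, 3.14].

INTERFACE

Orientations are given as [roll, pitch, yaw] about the fixed x, y, z axes, in that order (R = Rz(yaw) Ry(pitch) Rx(roll)).
In Python, from rig import * gives the robot as it stands.
- The arm moves only by the tool move_arm, never from a script. Its argument "increments" is a list of rows, each a list of 5 numbers: the opening in per cent of the stroke, from 0 (shut) to 100 (fully open), then the shift along the tool's x, y, z in cm, then the turn about the tool's y in rad. In form: [[jaw, x, y, z, yaw], ...]. A call has 1 to 5 rows; each row is the pose to reach, as a shift and turn from the pose commanded when the call began, along the tool's axes at that moment; what a row does not reach only later rows make up. A row lasts 1/12 s, in which the tool goes at most 41.7 mm and 7.16 degrees, less where a joint would pass 70% of its speed; a pose out of reach is approached as far as the arm can. A call with a gripper value outside its range is refused whole. The fingers move at their own pace and stop on an object; the grip force is fixed at half the most. Time passes only in rows, so rows that repeat a pose let the fingers close. It gives the time, the measured TCP pose, the force and the opening at its end, in the units of the state.
- get_obs(): the state, without advancing time (a new reading comes with each control period).
- grab_frame(name): name is "side" or "top"; returns the picture (384x512x3 uint8, red, green, blue); there is no depth.
- camera_info(name): a dict with "K" (3x3 intrinsics, pixels), "D" ([k1, k2, p1, p2, k3] as OpenCV has them; the pictures are not rectified), "R" (3x3) and "t" (3): a world point X has camera coordinates R X + t. Camera axes: x right, y down, z forward; pixel columns grow to the right and rows downward; lengths in mm; the calibration is good to about 2 mm. A picture is of the moment at which its call begins. camera_info takes no time and is no camera call.
- job_done(): hands the job in, once; it reports no verdict.
The state is a dict: "time_s": time; "joints": joint angles; "dq": joint speeds; "tau": joint torques, N m; "tool_pos": TCP position; "ee_rot": TCP orientation; "wrist_force": force on the tool from outside, world axes, zero at the start; "torque": the same for the moment, N m; "grip_width": opening from 0.0 (shut) to 1.0 (fully open).
Only numpy, scipy, OpenCV 4.12 (cv2) and the standard library are available. Lean on these libraries where they do the work, as an engineer would, in place of code of your own. Each camera call takes 0.05 s, during which the arm holds its last target.

## Working session

There is one attempt and no reset: what is moved stays moved. The work goes in short steps, Python scripts to look and compute and a tool call to move; the robot and the scene stay as the last step left them, time stands still between calls to the robot, and variables do not carry over. Pictures are saved under pics/ and viewed, and the job is handed in when it is done.

Besides the shell and the picture viewer there is one more tool, called after "Request:" as name([rows], argument=value, ...), one row to a line, values as JSON. move_arm: Moves the arm, as the interface text tells. Its arguments: {"type":"object","properties":{"increments":{"type":"array","items":{"type":"array","items":{"type":"number"}}}},"required":["increments"]}

```bash
ls; mkdir -p pics
python3 - <<'E'
from rig import *
import cv2
for n in("side","top"):
    f=grab_frame(n); cv2.imwrite(f"pics/{n}0.png",f[:,:,::-1])
    c=camera_info(n); print(n,c)
print(get_obs())
E
```

```text
pics
side {'K': array([[469.07028888,   0.        , 262.98434043],
       [  0.        , 469.07028888, 191.04401664],
       [  0.        ,   0.        ,   1.        ]]), 'D': array([-0.1031811,  0.       ,  0.       ,  0.       ,  0.       ]), 'R': array([[-0.91612457, -0.40037526,  0.02038173],
       [-0.25789651,  0.54966017, -0.79458359],
       [ 0.30692859, -0.73319394, -0.60681257]]), 't': array([ 491.27177153,  197.75764564, 1411.5155602 ])}
top {'K': array([[357.73900722,   0.        , 254.27605011],
       [  0.        , 357.73900722, 188.4262961 ],
       [  0.        ,   0.        ,   1.        ]]), 'D': array([0.00827447, 0.        , 0.        , 0.        , 0.        ]), 'R': array([[-0.0102549 , -0.99993547,  0.00488723],
       [-0.99471937,  0.00970203, -0.10217263],
       [ 0.10211862, -0.0059092 , -0.99475468]]), 't': array([  28.04422676,  510.45815503, 1038.85427334])}
{'time_s': 0.1, 'joints': array([-1.31377833e+00,  1.16470695e-01,  1.44222232e+00,  1.64070576e-05,
        1.58404707e+00, -3.77876319e-02]), 'dq': array([-4.65794667e-04, -1.16582222e-03, -1.72648606e-03, -6.42644504e-05,
        6.36736024e-04, -5.20137519e-04]), 'tau': array([ 3.89397901e-03, -7.22889519e+01, -6.23862433e+01,  7.82252429e-02,
        2.27729970e-02, -5.84058080e-05]), 'tool_pos': array([ 196.07826844, -645.68938959,  225.94216818]), 'ee_rot': array([-1.57194232e+00,  5.97423803e-05, -2.84678685e+00]), 'wrist_force': array([-1.00330548, -0.64638776,  0.63972029]), 'torque': array([ 0.00858574, -0.04019394,  0.01224027]), 'grip_width': 1.0016524216512828}
```

View pics/top0.png

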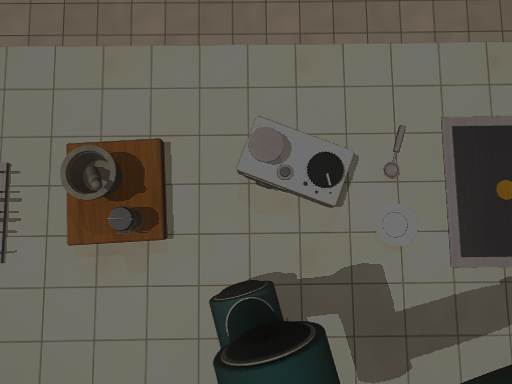

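View pics/side0.png

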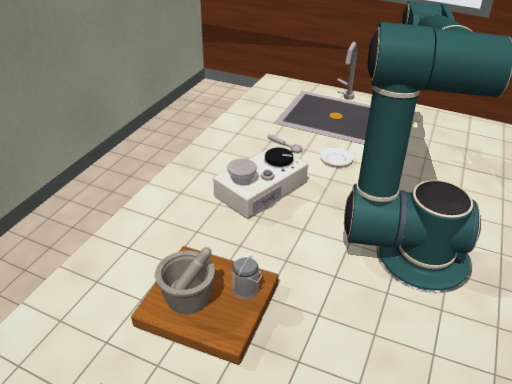

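The top view shows the mill with its dial near (325,170), the start button near (285,172) and the hopper near (266,145). In the side view the dial is near (279,157) and the button near (267,175). I'll zoom in and measure.

```bash
cat > h.py <<'E'
from rig import *
import cv2, numpy as np
def ray(n,uv):
    c=camera_info(n); p=cv2.undistortPoints(np.array([[uv]],float),c["K"],c["D"])[0,0]
    d=c["R"].T@np.array([p[0],p[1],1]); o=-c["R"].T@c["t"]; return o,d/np.linalg.norm(d)
def plane(n,uv,z):
    o,d=ray(n,uv); return o+d*(z-o[2])/d[2]
def tri(a,b):
    o1,d1=ray("top",a);o2,d2=ray("side",b)
    A=np.stack([d1,-d2],1); s=np.linalg.lstsq(A,o2-o1,rcond=None)[0]
    p,q=o1+s[0]*d1,o2+s[1]*d2; return (p+q)/2,np.linalg.norm(p-q)
def proj(n,X):
    c=camera_info(n); return cv2.projectPoints(np.array([X],float),cv2.Rodrigues(c["R"])[0],c["t"],c["K"],c["D"])[0][0,0]
E
python3 - <<'E'
import cv2,numpy as np
t=cv2.imread("pics/top0.png");s=cv2.imread("pics/side0.png")
a=cv2.resize(t[110:215,230:364],None,fx=5.9,fy=5.7,interpolation=cv2.INTER_CUBIC);cv2.imwrite("pics/topz.png",a)
b=cv2.resize(s[135:215,205:315],None,fx=7,fy=7,interpolation=cv2.INTER_CUBIC);cv2.imwrite("pics/sidez.png",b)
for n,im,x0,y0,x1,y1 in(("top",t,295,140,352,198),("side",s,255,143,305,175)):
    g=im.max(2)[y0:y1,x0:x1]; m=(g<60).astype(np.uint8)
    m=cv2.morphologyEx(m,cv2.MORPH_CLOSE,np.ones((3,3)))
    cs,_=cv2.findContours(m,0,1)
    for c in cs:
        if cv2.contourArea(c)>60:
            e=cv2.fitEllipse(cv2.convexHull(c)); print(n,e[0][0]+x0,e[0][1]+y0,e[1],e[2],cv2.contourArea(c))
E
```

```text
top 324.93584060668945 169.4819164276123 (36.015079498291016, 36.49229049682617) 89.03829956054688 991.5
side 278.7923583984375 156.77027988433838 (18.4412899017334, 27.778932571411133) 92.41680908203125 375.5
```

View pics/topz.png

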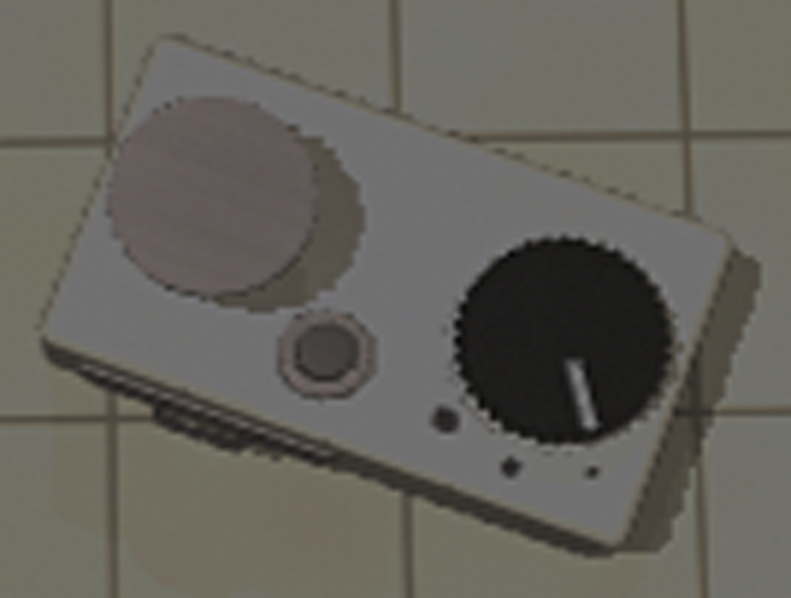

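View pics/sidez.png

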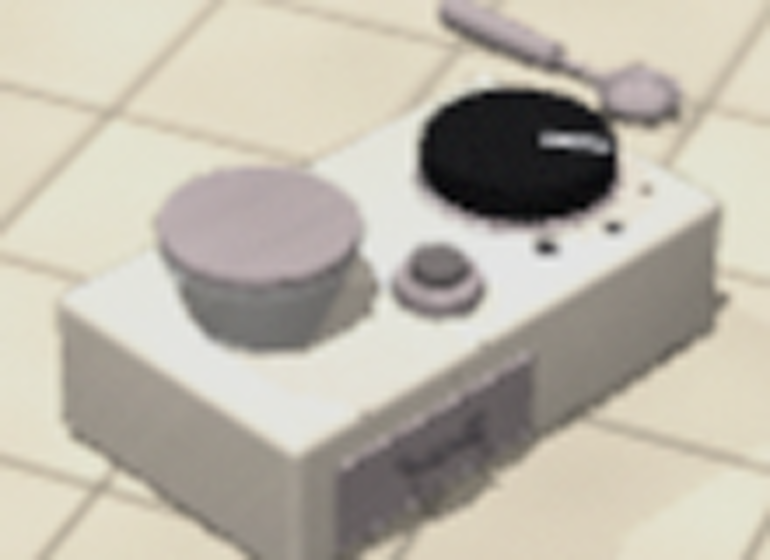

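Run:
```python
from h import *
T=lambda x,y:((x+.5)/5.9-.5+230,(y+.5)/5.7-.5+110)
S=lambda x,y:((x+.5)/7-.5+205,(y+.5)/7-.5+135)
for n,a,b in(("button",(327,352),(441,262)),("hopper",(212,196),(259,224)),("lineIn",(574,362),(542,139)),("lineOut",(592,428),(606,146)),("dotS",(592,472),(647,189)),("dotM",(512,467),(613,228)),("dotL",(446,420),(545,247)),("cornFL",(44,340),(297,455)),("cornFR",(620,543),(718,207)),("cornBL",(170,35),(62,300))):
    p,e=tri(T(*a),S(*b)); print(n,p.round(1),round(e,1), "z by top plane 90:",plane("top",T(*a),90).round(1)[:2])
P=lambda xy,z:plane("top",T(*xy),z)
d=plane("top",(324.94,169.48),114); print("dial",d)
d2=plane("top",T(566,340),114); print("dial by eye",d2)
b=P((327,352),112);h=P((212,196),146)
fl=P((44,340),90);fr=P((620,543),90);v=fl-fr;print("len front",np.linalg.norm(v));
for w in (v,h-d,b-d): print("ang",np.arctan2(w[1],w[0]),np.linalg.norm(w))
print("expected h-d 177, b-d",np.hypot(45,103),"local ang of b-d",np.arctan2(103,-45))
# side check of the dial
print("proj dial top side",proj("side",d),"bottom",proj("side",[d[0],d[1],90]))
for k in np.arange(0,6.28,.785): print((proj("side",[d[0]+50*np.cos(k),d[1]+50*np.sin(k),114])-[205,135]+.5)*7-.5)
```

```text
button [549.  -61.9 107.6] 0.1 z by top plane 90: [551.6 -63.6]
hopper [618.5  -7.7 142.6] 0.2 z by top plane 90: [630.4  -9.8]
lineIn [ 542.8 -176.5  111.8] 0.9 z by top plane 90: [ 545.5 -181.2]
lineOut [ 510.9 -183.7  112.3] 1.6 z by top plane 90: [ 512.6 -188.8]
dotS [ 490.6 -188.2   89.7] 0.8 z by top plane 90: [ 490.9 -188.1]
dotM [ 494.  -150.5   88.4] 0.1 z by top plane 90: [ 493.8 -150.2]
dotL [ 517.6 -119.5   89.4] 0.5 z by top plane 90: [ 517.3 -119.5]
cornFL [560.9  71.8  82.4] 1.7 z by top plane 90: [558.9  71.2]
cornFR [ 456.5 -202.5   80. ] 0.1 z by top plane 90: [ 456.  -200.2]
cornBL [715.8   9.2  80.5] 0.2 z by top plane 90: [712.7   9.4]
dial [ 552.10004918 -171.14466836  114.        ]
dial by eye [ 552.75957991 -172.75022846  114.        ]
len front 290.24357517448385
ang 1.208409313908131 290.24357517448385
ang 1.1898076379917928 179.0229629272044
ang 1.6055317333529837 109.68539927592448
expected h-d 177, b-d 112.40106761058811 local ang of b-d 1.9826973440858673
proj dial top side [279.10876562 154.03411361] bottom [278.8307883  159.76565559]
[429.77333565 113.04491935]
[428.65938716 154.62470937]
[483.25822965 186.55938399]
[561.64293545 188.81120119]
[615.39685235 159.99339929]
[613.15956995 118.3223947 ]
[558.6915048   88.20749727]
[483.78115083  85.98701124]
```

Line of sight gives the dial centre as (552,-172), the button as (549,-62), and the mill yaw as about -0.376. The triangulated heights are 112, 108 and 143 mm, within a few mm of the stated values. I'll shut the jaws and move to a point above the dial, 35 mm out along the tool's x. The jaws stay tangential there.

Request:
move_arm([
  [0, -2.96, 0, -2.34, 0],
  [0, -5.92, 0, -4.68, 0],
  [0, -8.88, 0, -7.02, 0],
  [0, -11.84, 0, -9.36, 0],
  [0, -14.8, 0, -11.7, 0],
])

```text
time_s: 0.52
tool_pos: [304.2, -489.3, 226.2]
ee_rot: [-1.571, -0.0, -2.847]
wrist_force: [0.8, -0.2, 0.1]
grip_width: 0.693
```

Request:
move_arm([
  [0, -2.96, 0, -2.34, 0],
  [0, -5.92, 0, -4.68, 0],
  [0, -8.88, 0, -7.02, 0],
  [0, -11.84, 0, -9.36, 0],
  [0, -14.8, 0, -11.7, 0],
])

```text
time_s: 0.93
tool_pos: [411.9, -334.2, 226.5]
ee_rot: [-1.571, -0.0, -2.847]
wrist_force: [-0.1, 0.8, 0.1]
grip_width: 0.338
```

Request:
move_arm([
  [0, -2.96, 0, -2.34, 0],
  [0, -5.92, 0, -4.68, 0],
  [0, -8.88, 0, -7.02, 0],
  [0, -11.84, 0, -9.36, 0],
  [0, -14.8, 0, -11.7, 0],
])

```text
time_s: 1.35
tool_pos: [519.6, -179.2, 226.5]
ee_rot: [-1.571, -0.0, -2.847]
wrist_force: [0.3, -0.3, -0.2]
grip_width: 0.01
```

Request:
move_arm([
  [0, 0, 1, 0, 0],
  [0, 0, 3, 0, 0],
  [0, 0, 5, 0, 0],
  [0, 0, 7, 0, 0],
  [0, 0, 7, 0, 0],
])

```text
time_s: 1.77
tool_pos: [517.4, -180.5, 152.3]
ee_rot: [-1.574, -0.004, -2.847]
wrist_force: [-0.2, 0.3, -1.2]
grip_width: 0.007
```

Request:
move_arm([
  [0, 0, 0, 0, 0],
  [0, 0, 0, 0, 0],
  [0, 0, 0, 0, 0],
])

```text
time_s: 2.02
tool_pos: [519.4, -181.4, 158.2]
ee_rot: [-1.57, 0.001, -2.847]
wrist_force: [0.3, 0.1, -0.3]
grip_width: 0.008
```

Run:
```python
from h import *
t=grab_frame("top")[:,:,::-1];s=grab_frame("side")[:,:,::-1]
a=cv2.resize(t[110:215,230:364],None,fx=3,fy=3);b=cv2.resize(s[105:215,205:325],None,fx=3.3,fy=3.3)
h=max(a.shape[0],b.shape[0]);o=np.zeros((h,a.shape[1]+b.shape[1],3),np.uint8);o[:a.shape[0],:a.shape[1]]=a;o[:b.shape[0],a.shape[1]:]=b
cv2.imwrite("pics/c1.png",o);print(get_obs())
```

```text
{'time_s': 2.1167, 'joints': array([-3.82211948e-01, -1.32006940e-01,  1.79979555e+00,  1.06835099e-05,
        1.47221262e+00,  8.93936513e-01]), 'dq': array([ 0.00047698,  0.00451174,  0.00568686, -0.00111605, -0.00153424,
        0.00031037]), 'tau': array([-1.93081208e-02, -4.98335016e+01, -6.11140537e+01,  6.01719785e-02,
       -4.12789907e-02, -1.76151883e-03]), 'tool_pos': array([ 519.32651695, -181.27227408,  157.85642134]), 'ee_rot': array([-1.56980782e+00,  1.24725019e-03, -2.84694521e+00]), 'wrist_force': array([0.24643909, 0.35089613, 0.16081993]), 'torque': array([-0.00374859, -0.03042327,  0.04879986]), 'grip_width': 0.0020626293660645813}
```

View pics/c1.png

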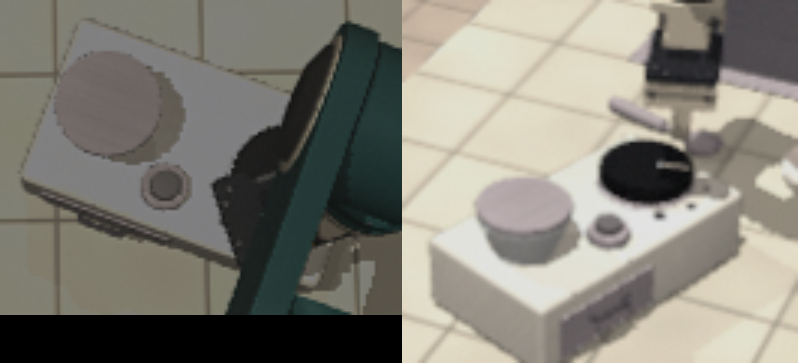

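Run:
```python
from h import *
for z in(150,114):
    p=proj("side",[519.3,-181.3,z]);print(z,p,((p-[205,105])*3.3+[402,0]))
    p=proj("top",[519.3,-181.3,z]);print(p)
```

```text
150 [289.46728522 146.01898479] [680.74204122 135.36264981]
[331.91635229 179.63442162]
114 [288.91217595 154.80577789] [678.91018065 164.35906703]
[329.01138467 181.29989273]
```

Run:
```python
from h import *
s=grab_frame("side")[:,:,::-1].copy()
cv2.imwrite("pics/c2.png",cv2.resize(s[115:170,255:315],None,fx=10,fy=10,interpolation=cv2.INTER_CUBIC))
```

```text
(no output)
```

View pics/c2.png

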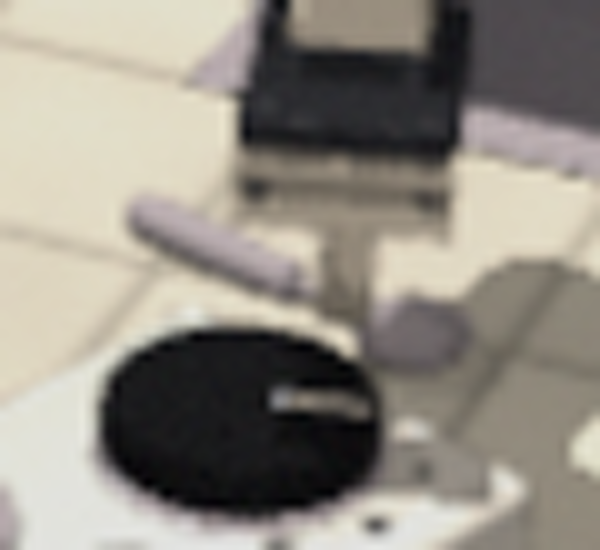

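The side view shows the fingertip end near native (289.5,148), close to the projected (289.5,146). That is on the outer end of the white line. Lowering.

Request:
move_arm([
  [0, 0, 1.2, 0, 0],
  [0, 0, 2.2, 0, 0],
  [0, 0, 2.8, 0, 0],
  [0, 0, 3.0, 0, 0],
  [0, 0, 3.0, 0, 0],
])

```text
time_s: 2.58
tool_pos: [518.6, -180.9, 125.5]
ee_rot: [-1.572, -0.001, -2.847]
wrist_force: [-0.4, -0.3, -0.0]
grip_width: 0.007
```

Request:
move_arm([
  [0, 0, 0.1, 0, 0],
  [0, 0, 0.2, 0, 0],
  [0, 0, 0.3, 0, 0],
  [0, 0, 0.3, 0, 0],
  [0, 0, 0.3, 0, 0],
])

```text
time_s: 3.0
tool_pos: [519.0, -181.0, 123.8]
ee_rot: [-1.571, 0.0, -2.847]
wrist_force: [0.1, 0.0, 0.8]
grip_width: 0.008
```

Request:
move_arm([
  [0, 0, 0.1, 0, 0],
  [0, 0, 0.1, 0, 0],
  [0, 0, 0.1, 0, 0],
])

```text
time_s: 3.25
tool_pos: [519.0, -181.0, 122.6]
ee_rot: [-1.571, -0.0, -2.847]
wrist_force: [0.4, 0.0, -0.9]
grip_width: 0.004
```

Request:
move_arm([
  [0, 0, 0.05, 0, 0],
  [0, 0, 0.1, 0, 0],
  [0, 0, 0.1, 0, 0],
])

```text
time_s: 3.5
tool_pos: [519.1, -181.2, 122.2]
ee_rot: [-1.57, 0.0, -2.847]
wrist_force: [-2.7, -0.4, 4.2]
grip_width: 0.0
```

Request:
move_arm([
  [0, 0, 0.03, 0, 0],
  [0, 0, 0.05, 0, 0],
  [0, 0, 0.05, 0, 0],
])

```text
time_s: 3.75
tool_pos: [519.1, -181.2, 122.1]
ee_rot: [-1.57, 0.0, -2.847]
wrist_force: [-4.2, -0.2, 9.3]
grip_width: 0.007
```

Contact at 9 N. Now the first half of the arc, clockwise, with the tool turning along with the dial.

Request:
move_arm([
  [0, -0.006, 0, -0.206, 0.06],
  [0, -0.025, 0, -0.412, 0.12],
  [0, -0.056, 0, -0.616, 0.18],
  [0, -0.099, 0, -0.818, 0.24],
  [0, -0.154, 0, -1.017, 0.3],
])

```text
time_s: 4.17
tool_pos: [518.2, -171.1, 122.2]
ee_rot: [-1.57, 0.002, 3.133]
wrist_force: [3.8, -0.5, 5.6]
grip_width: 0.007
```

Run:
```python
from h import *
s=grab_frame("side")[:,:,::-1].copy()
cv2.imwrite("pics/c3.png",cv2.resize(s[115:170,255:315],None,fx=10,fy=10,interpolation=cv2.INTER_CUBIC))
o=get_obs();print(o["tool_pos"],o["ee_rot"],o["wrist_force"],o["torque"])
```

```text
[ 518.22207464 -170.75163875  122.16447107] [-1.57016251e+00  2.38941939e-03  3.12852619e+00] [ 2.36652658 -0.42729129  7.27987573] [ 0.03976005 -0.33871692 -0.01270891]
```

View pics/c3.png

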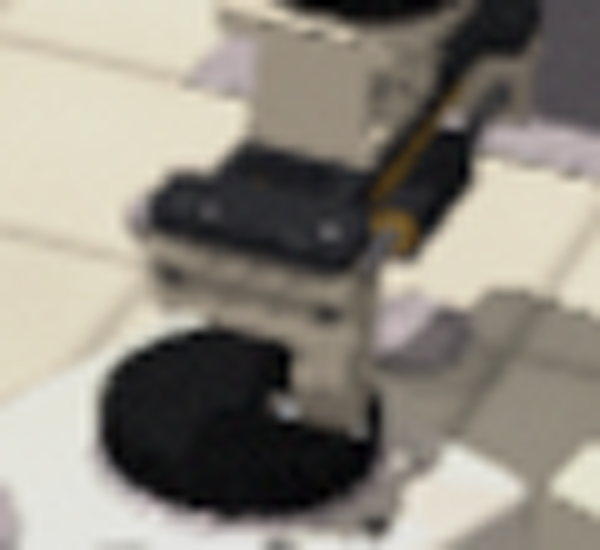

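The line's inner end has moved with the finger, so the dial is following. Continuing.

Request:
move_arm([
  [0, -0.006, 0.01, -0.206, 0.06],
  [0, -0.025, 0.02, -0.412, 0.12],
  [0, -0.056, 0.02, -0.616, 0.18],
  [0, -0.099, 0.02, -0.818, 0.24],
  [0, -0.125, 0.02, -0.918, 0.27],
])

```text
time_s: 4.63
tool_pos: [519.9, -161.8, 122.2]
ee_rot: [-1.571, 0.003, 2.863]
wrist_force: [4.4, -0.6, 5.2]
grip_width: 0.005
```

Run:
```python
from h import *
s=grab_frame("side")[:,:,::-1].copy()
cv2.imwrite("pics/c4.png",cv2.resize(s[115:170,255:315],None,fx=10,fy=10,interpolation=cv2.INTER_CUBIC))
o=get_obs();print(o["tool_pos"],o["ee_rot"],o["wrist_force"],o["torque"])
```

```text
[ 519.88286316 -161.70092025  122.13068222] [-1.57081105  0.00318984  2.862071  ] [ 5.01259702 -0.65402964  5.51670051] [-0.07626171 -0.76719418 -0.06445329]
```

View pics/c4.png

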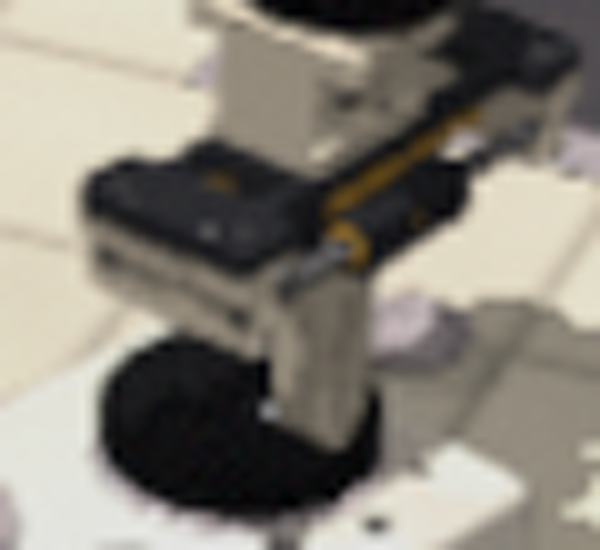

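Request:
move_arm([
  [0, 0, -0.2, 0, 0],
  [0, 0, -1.0, 0, 0],
  [0, 0, -3.0, 0, 0],
  [0, 0, -5, 0, 0],
  [0, 0, -5, 0, 0],
])

```text
time_s: 5.1
tool_pos: [519.8, -162.1, 175.3]
ee_rot: [-1.57, 0.004, 2.867]
wrist_force: [0.9, -0.6, 0.9]
grip_width: 0.005
```

Run:
```python
from h import *
s=grab_frame("side")[:,:,::-1].copy()
cv2.imwrite("pics/c5.png",cv2.resize(s[135:215,205:315],None,fx=7,fy=7,interpolation=cv2.INTER_CUBIC))
o=get_obs();print(o["tool_pos"],o["ee_rot"],o["wrist_force"],o["torque"])
```

```text
[ 519.44808399 -161.97812922  173.36708149] [-1.57052506  0.00304418  2.86663049] [-0.33778809 -0.85324936 -0.45872866] [ 0.0578963   0.03698476 -0.05674586]
```

View pics/c5.png

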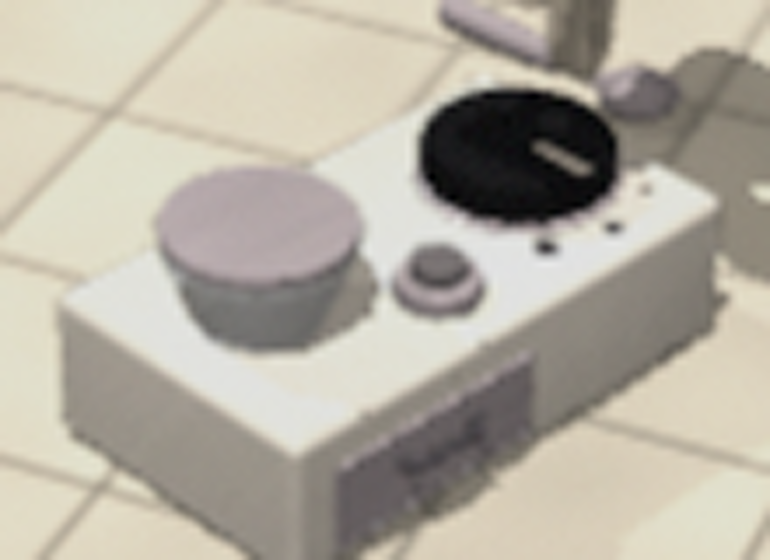

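Run:
```python
from h import *
S=lambda x,y:((x+.5)/7-.5+205,(y+.5)/7-.5+135)
for a,b in (((545,139),(606,146)),((537,145),(588,171))):
    p,q=plane("side",S(*a),114),plane("side",S(*b),114);w=q-p;print(p,q,np.arctan2(w[1],w[0])%6.283)
m=np.arctan2(.367,-.93);print("0.6 expected",m,"0:",m+.6)
```

```text
[ 540.66558922 -173.78935576  114.        ] [ 510.83061601 -180.93297563  114.        ] 3.3764206630622504
[ 542.23591319 -166.97226209  114.        ] [ 510.81655919 -156.00401345  114.        ] 2.805726872146088
0.6 expected 2.7657296309215043 0: 3.3657296309215043
```

The dial's white line now measures 0.57 rad clockwise of where it started and points at the middle dot. It has clicked into the 0.6 notch, and the mill's corners are unchanged.

The shut fingers could be wider than the 28 mm button, so I'll press with one finger. That means opening the jaws, turning so they lie along the mill's own x, and letting the other finger hang in front of the mill.

Request:
move_arm([
  [100, 0, -1, 0, -0.1],
  [100, 0, -3, 0, -0.2],
  [100, 0, -3, 0, -0.3],
  [100, 0, -3, 0, -0.4],
  [100, 0, -3, 0, -0.5],
])

```text
time_s: 5.57
tool_pos: [518.6, -161.7, 200.6]
ee_rot: [-1.571, -0.001, -2.912]
wrist_force: [0.0, -0.5, -0.5]
grip_width: 0.314
```

Request:
move_arm([
  [100, 0, 0, 0, -0.1],
  [100, 0, 0, 0, -0.2],
  [100, 0, 0, 0, -0.3],
  [100, 0, 0, 0, -0.4],
  [100, 0, 0, 0, -0.5],
])

```text
time_s: 5.98
tool_pos: [518.5, -161.6, 200.2]
ee_rot: [-1.572, -0.001, -2.412]
wrist_force: [0.4, 0.2, 0.2]
grip_width: 0.672
```

Request:
move_arm([
  [100, 0, 0, 0, -0.1],
  [100, 0, 0, 0, -0.2],
  [100, 0, 0, 0, -0.3],
  [100, 0, 0, 0, -0.4],
  [100, 0, 0, 0, -0.47],
])

```text
time_s: 6.4
tool_pos: [518.5, -161.6, 200.2]
ee_rot: [-1.572, -0.0, -1.941]
wrist_force: [-0.4, 0.4, 0.7]
grip_width: 0.987
```

Request:
move_arm([
  [100, 0, 0, 0, 0],
  [100, 0, 0, 0, 0],
  [100, 0, 0, 0, 0],
])

```text
time_s: 6.65
tool_pos: [518.7, -161.6, 200.6]
ee_rot: [-1.571, 0.0, -1.949]
wrist_force: [-0.3, -0.0, -1.0]
grip_width: 0.998
```

Run:
```python
from h import *
o=get_obs();print(o["tool_pos"],o["ee_rot"],o["wrist_force"],o["grip_width"],o["joints"])
y=o["ee_rot"][2];xt=np.array([np.cos(y),np.sin(y)]);zt=np.array([-np.sin(y),np.cos(y)])
g=np.array([548.6,-61])-55.25*zt; d=g-o["tool_pos"][:2];print("goal",g,"x cm",d@xt/10,"z cm",d@zt/10)
```

```text
[ 518.66275115 -161.63326452  200.61713987] [-1.5713726e+00  7.0041388e-06 -1.9493026e+00] [-0.25653756 -0.01677177 -1.00744348] 0.9984276550322616 [-3.49064987e-01 -1.64670011e-01  1.75921559e+00  2.39714581e-05
  1.54762290e+00  2.94407253e-02]
goal [497.26072474 -40.58330791] x cm -10.457300378551775 z cm -6.461908084808594
```

Request:
move_arm([
  [100, -2.6, 0, -1.62, 0],
  [100, -5.2, 0, -3.24, 0],
  [100, -7.8, 0, -4.86, 0],
  [100, -10.46, 0, -6.46, 0],
  [100, -10.46, 0, -6.46, 0],
])

```text
time_s: 7.07
tool_pos: [496.4, -37.1, 201.1]
ee_rot: [-1.571, 0.001, -1.946]
wrist_force: [-0.5, -0.9, -0.7]
grip_width: 1.0
```

Request:
move_arm([
  [100, 0, 2, 0, 0],
  [100, 0, 4, 0, 0],
  [100, 0, 5, 0, 0],
  [100, 0, 5, 0, 0],
  [100, 0, 5, 0, 0],
])

```text
time_s: 7.48
tool_pos: [497.1, -40.9, 151.1]
ee_rot: [-1.571, -0.0, -1.948]
wrist_force: [0.4, 0.4, 0.0]
grip_width: 1.0
```

Run:
```python
from h import *
s=grab_frame("side")[:,:,::-1].copy();t=grab_frame("top")[:,:,::-1].copy()
cv2.imwrite("pics/d1.png",cv2.resize(s[105:195,215:330],None,fx=6.5,fy=6.5,interpolation=cv2.INTER_CUBIC))
cv2.imwrite("pics/d2.png",cv2.resize(t[110:215,230:364],None,fx=5.9,fy=5.7,interpolation=cv2.INTER_CUBIC))
o=get_obs();print(o["tool_pos"],o["ee_rot"],o["wrist_force"],o["grip_width"])
y=o["ee_rot"][2];zt=np.array([-np.sin(y),np.cos(y)]);xt=np.array([np.cos(y),np.sin(y)]);p=o["tool_pos"]
for a in(46.5,64):
  for b in(-7.5,7.5):
    q=[*(p[:2]+zt*a+xt*b),p[2]-8];print((proj("side",q)-[215,105]+.5)*6.5-.5,((proj("top",q)-[230,110]+.5)*[5.9,5.7]-.5))
```

```text
[497.57577477 -40.93884026 152.1227107 ] [-1.56963044e+00  2.95476046e-04 -1.94756101e+00] [ 0.19826505 -0.15786687 -0.59706191] 0.9997063763411824
[347.90565319 392.4857567 ] [310.41617261 351.9166555 ]
[368.81925153 381.05698297] [341.59066529 363.34935136]
[323.26132267 378.23537053] [324.01687433 317.31698857]
[344.18040681 366.95689135] [355.14359293 328.71150721]
```

View pics/d1.png

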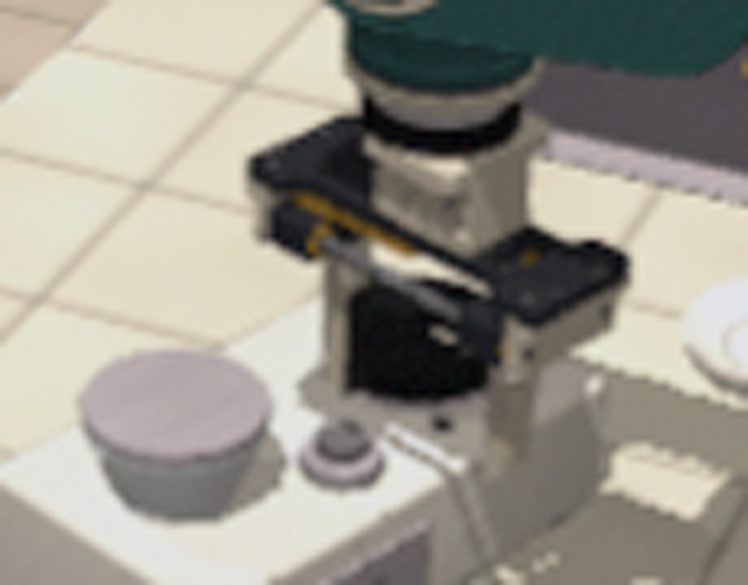

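View pics/d2.png

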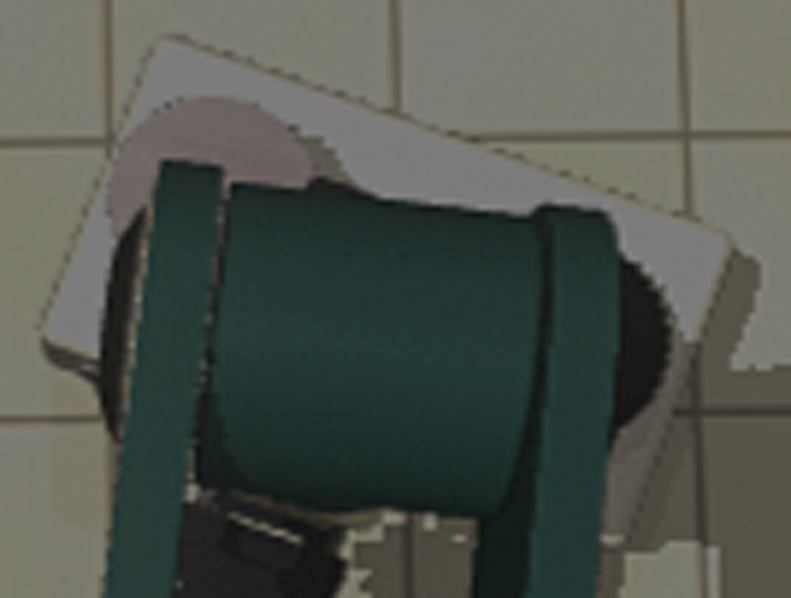

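The side view shows the pressing finger's tip about (335,390), where projection puts it (323–369, 367–392), directly above the button at (343,440). The far finger hangs clear in front of the mill. Descending.

Request:
move_arm([
  [100, 0, 1, 0, 0],
  [100, 0, 2, 0, 0],
  [100, 0, 2.6, 0, 0],
  [100, 0, 2.8, 0, 0],
  [100, 0, 2.8, 0, 0],
])

```text
time_s: 8.0
tool_pos: [496.8, -40.6, 122.0]
ee_rot: [-1.572, -0.0, -1.947]
wrist_force: [0.2, -0.1, 0.8]
grip_width: 1.002
```

Request:
move_arm([
  [100, 0, 0.1, 0, 0],
  [100, 0, 0.2, 0, 0],
  [100, 0, 0.3, 0, 0],
  [100, 0, 0.4, 0, 0],
  [100, 0, 0.4, 0, 0],
])

```text
time_s: 8.42
tool_pos: [497.3, -40.7, 119.1]
ee_rot: [-1.57, 0.0, -1.947]
wrist_force: [0.4, 0.6, 2.9]
grip_width: 1.002
```

Request:
move_arm([
  [100, 0, 0.1, 0, 0],
  [100, 0, 0.2, 0, 0],
  [100, 0, 0.2, 0, 0],
  [100, 0, 0.2, 0, 0],
])

```text
time_s: 8.75
tool_pos: [497.3, -40.7, 117.1]
ee_rot: [-1.57, 0.0, -1.947]
wrist_force: [0.2, -0.0, 3.5]
grip_width: 0.999
```

Request:
move_arm([
  [100, 0, 0.1, 0, 0],
  [100, 0, 0.2, 0, 0],
  [100, 0, 0.3, 0, 0],
  [100, 0, 0.3, 0, 0],
  [100, 0, 0.3, 0, 0],
])

```text
time_s: 9.17
tool_pos: [497.3, -40.7, 114.2]
ee_rot: [-1.57, 0.0, -1.947]
wrist_force: [0.2, 1.1, 6.5]
grip_width: 1.002
```

Request:
move_arm([
  [100, 0, 0.05, 0, 0],
  [100, 0, 0.1, 0, 0],
  [100, 0, 0.1, 0, 0],
  [100, 0, 0.1, 0, 0],
])

```text
time_s: 9.5
tool_pos: [497.4, -40.7, 114.0]
ee_rot: [-1.57, 0.0, -1.947]
wrist_force: [-5.1, 2.4, 14.3]
grip_width: 0.998
```

The force rose sharply from 6.5 to 14 N with the TCP at 114.0 mm, which is 6 mm below first contact. The button is fully down, so I'll lift straight up and back off.

Request:
move_arm([
  [100, 0, -0.2, 0, 0],
  [100, 0, -1, 0, 0],
  [100, 0, -3, 0, 0],
  [100, 0, -6, 0, 0],
  [100, 0, -9, 0, 0],
])

```text
time_s: 9.92
tool_pos: [496.4, -40.6, 203.4]
ee_rot: [-1.573, -0.001, -1.947]
wrist_force: [-0.2, 0.2, 0.3]
grip_width: 1.001
```

Request:
move_arm([
  [100, 0, -3, 0, 0],
  [100, 0, -5, -3, 0],
  [100, 0, -5, -7, 0],
  [100, 0, -5, -11, 0],
  [100, 0, -5, -13, 0],
])

```text
time_s: 10.33
tool_pos: [373.4, 7.9, 253.2]
ee_rot: [-1.571, 0.0, -1.947]
wrist_force: [-1.0, -0.3, 1.1]
grip_width: 0.999
```

Request:
move_arm([
  [100, 3, 0, 0, 0],
  [100, 7, 0, 0, 0],
  [100, 11, 0, 0, 0],
  [100, 15, 0, 0, 0],
  [100, 19, 0, 0, 0],
])

```text
time_s: 10.75
tool_pos: [306.8, -166.9, 253.2]
ee_rot: [-1.571, -0.0, -1.946]
wrist_force: [0.7, -0.7, -0.2]
grip_width: 1.0
```

Request:
move_arm([
  [100, 4, 0, 0, 0],
  [100, 8, 0, 0, 0],
  [100, 12, 0, 0, 0],
  [100, 15, 0, 0, 0],
  [100, 15, 0, 0, 0],
])

```text
time_s: 11.17
tool_pos: [250.8, -308.7, 252.3]
ee_rot: [-1.573, 0.0, -1.951]
wrist_force: [0.6, -1.1, 0.3]
grip_width: 0.999
```

Run:
```python
from h import *
s=grab_frame("side")[:,:,::-1].copy();t=grab_frame("top")[:,:,::-1].copy()
cv2.imwrite("pics/e1.png",cv2.resize(s[135:215,205:315],None,fx=7,fy=7,interpolation=cv2.INTER_CUBIC))
cv2.imwrite("pics/e2.png",cv2.resize(t[110:215,230:364],None,fx=5.9,fy=5.7,interpolation=cv2.INTER_CUBIC))
cv2.imwrite("pics/e3.png",np.hstack([cv2.resize(t,(400,300)),cv2.resize(s,(400,300))]))
o=get_obs();print(o["tool_pos"],o["wrist_force"],o["time_s"],np.abs(o["dq"]).max())
```

```text
[ 252.38234635 -305.7597323   252.6160968 ] [0.08495075 0.09271893 0.42138532] 11.2667 0.04766346647476345
```

View pics/e1.png

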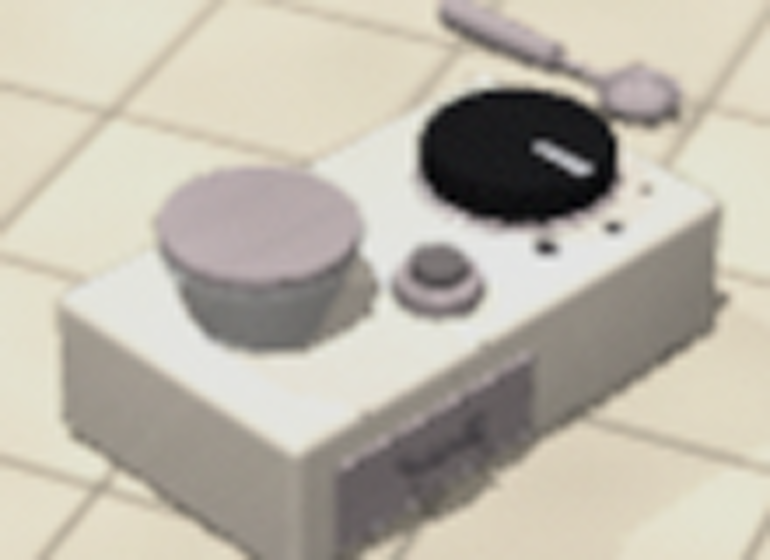

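View pics/e2.png

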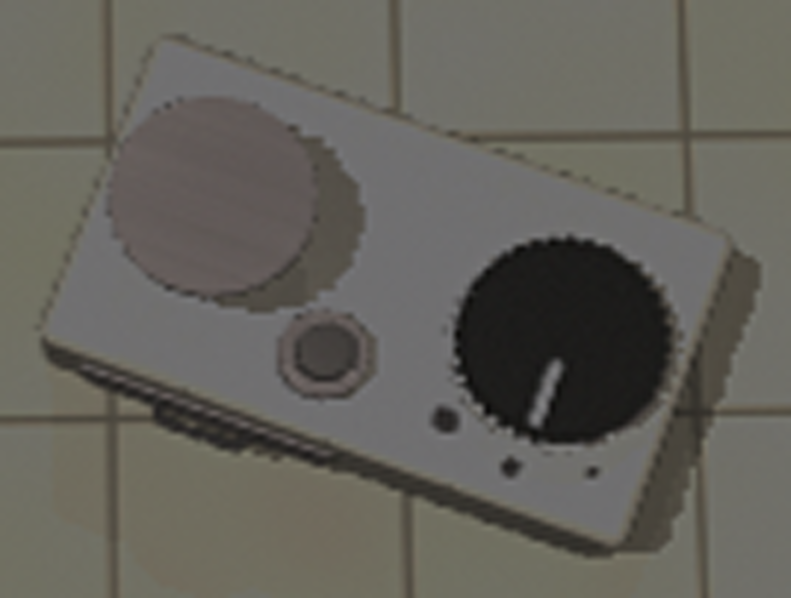

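View pics/e3.png

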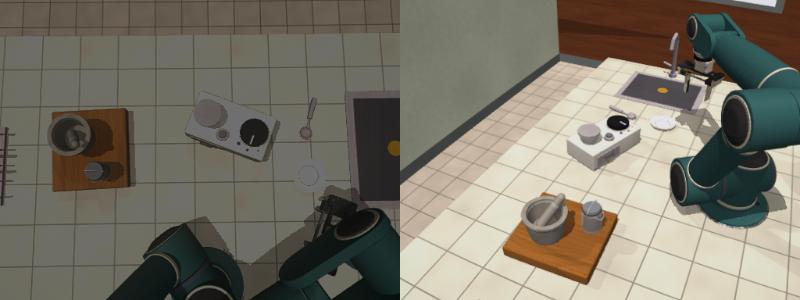

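The final top view shows the line running (557,362) to (537,425), toward the middle dot. The button is up, the mill's corners are unchanged and the other objects are in place. Handing in.

```bash
python3 -c "
from rig import *
print(job_done())"
```

```text
the job is handed in; nothing more can be done
None
```

I turned the grind dial one notch clockwise and pressed the start button all the way down; it has sprung back up. The job was handed in at about 11 s, with the arm well clear of everything.

- **Dial:** I drew it round with about 5–9 N on its top, 34 mm from the centre. Afterwards the white line measured 0.57 rad from its start and pointed at the middle dot. That is within measuring error of the 0.6 notch.
- **Button:** One finger pressed it about 6 mm, until the force rose sharply to 14 N at full travel. The last pictures show it back up.
- **Surroundings:** The mill's corners are where they were in the pictures, and the mortar, jar, saucer and spoon show no visible change. The wrist reads about zero force.

**Disagreements:** My two-view heights came out low. The dial, button and hopper were 2–4 mm under the stated figures, and the deck corners up to 10 mm under. I used the stated heights for aiming, and contact on both controls came within about 1 mm of them. The sideways force reached about 5–6 N in the button press and 4–5 N on the dial, with no visible shift of the mill.

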